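# Close the measuring well with its sprung dust cap

## Task

Close the measuring well on top of the ultrasonic instrument with its sprung dust cap: pinch the cap's two grips together and lift it by them, lower it level into the collar and press it down gently against the sprung plate until the latches are below the collar's inner lip, then let the tabs spring out under the lip so that the cap stays locked in when you take the hand away. Do not press hard on the instrument, and leave the other things on the bench where they are.

Things in the scene. Friction and masses are not known exactly. Their poses are not given: they have to be found in the camera images.
- cap: Loose round dust cap, black plastic, 110 to 160 g, right way up on the bench, 40.5 mm high. Origin: centre of its flat underside; z up. From below: round spigot, radius 36.2 mm, 16.5 mm high; flange, radius 47 mm, 4 mm thick (top at z 20.5 mm); on it two upright grey grips facing each other along the cap's y. Cap and instrument must never press on each other with more than 25 N.
- grips (a point): Point on the cap midway between the two grips at mid-height (30.5 mm above the cap's underside). Each grip is 24 mm wide along the cap's x, 5 mm thick, 20 mm tall (z 20.5 to 40.5 mm); outer faces at y +20 and -20 mm, 40 mm apart, 27 mm when fully pinched along y. Each is sprung out with 3 N at rest, 9.5 N fully pinched.
- tab_left (a joint): How far the grip on the cap's +y side is pushed in with its latch, m: 0 fully out, 0.0065 fully in (stop). The latch, 24 mm wide, sticks out of the spigot's +y side to 42.2 mm from the cap's axis when out and lies inside the spigot when in. It spans 1 to 5 mm above the cap's underside; its top is 11.5 mm below the flange's underside.
- tab_right (a joint): The same for the grip and latch on the cap's -y side.
- instrument: Fixed ultrasonic instrument: black case, steel top plate 188 x 208 mm, top 120 mm above the bench. Origin: centre of its underside; z up. A round aluminium collar, outer radius 53.5 mm, the mouth of the measuring well, stands out of the plate. It screws up and down: its rim lies anywhere from 22 to 56 mm above the plate. That height is not measured: feel for it.
- well (a point): On the well's vertical axis, level with the steel top plate. The collar's mouth, radius 42 mm at the rim, narrows by a cone to a square-edged inner lip of radius 38 mm whose underside is 8 mm below the rim. Below it is a groove of radius 46.5 mm all round for the latches (any yaw of the cap fits). Latches pass the lip only when drawn in.
- well_floor (a point): Fixed point on the well's axis 20 mm below the top plate, under a sprung steel plate (radius 34 mm). Free, the plate's face is 10 mm below the collar's rim; pressed down it pushes back 2 N per mm. With the cap's spigot on it the latches clear the lip after 3 mm (6 N); the flange meets the rim after 6.5 mm (13 N, then hard). It holds a locked cap up against the lip, flange 3.5 mm above the rim.
- beaker: Small glass beaker, 56 mm across, 75 mm high; bystander. Origin: centre of its underside.
- screw_lid: Plain black screw lid without grips, 72 mm across, 18 mm high; bystander, not the cap. Origin: centre of its underside.
- mortar: White ceramic mortar bowl, 90 mm across, 60 mm high; bystander. Origin: centre of its underside.
- reagent: Amber jar with a white top, 48 mm across, 100 mm high; bystander. Origin: centre of its underside.
- driver: Black-handled screwdriver, 160 mm long, lying along its x; bystander. Origin: under its middle.
Not all that is in view belongs to the job. Leave any yellow look-alike of the cap alone.

How it is judged:
On the way, in this order (a step that is already met when the one before it is completed fails the run):
1. the cap is lifted off the bench by its pinched grips (value of joint each of tab_left, tab_right above 0.004 m and height (world z) of cap above 0.03 m and contact force between cap and the fingers above 1 N), for 0.2 s.
2. with its tabs still pinched the cap is over the well's axis, level, and pressed against the instrument (value of joint each of tab_left, tab_right above 0.004 m and contact force between cap and instrument above 5 N and angle between cap's own z axis and vertical below 0.08 rad and horizontal distance between cap and well below 0.006 m), for 0.1 s.
At the end, for the whole second after the job is handed in: The cap is locked in the well and at rest: within 6 mm of the well's axis, level within 0.08 rad, both tabs sprung out to within 2.5 mm of fully out, and held tight between the sprung plate and the lip (contact force on the cap above 6 N, several times its weight) (contact force between cap and instrument above 6 N and value of joint each of tab_left, tab_right below 0.0025 m and horizontal distance between cap and well below 0.006 m and angle between cap's own z axis and vertical below 0.08 rad and linear speed of cap below 0.01 m/s); the robot touches nothing.
It fails at once if the cap is pressed on the instrument with more than 25 N (contact force between cap and instrument above 25 N).
It fails at once if the hand or arm pushes the instrument with more than 25 N (contact force between the arm and instrument above 25 N).
It fails at once if a bystander is moved by more than 20 mm (distance of any of beaker, screw_lid, mortar, reagent, driver from where it was at the start of the episode above 0.02 m).
It also fails if it takes over 45 s, if anything falls off the work surface, if the arm or the gripper's body presses on something with over 40 N, if the wrist force passes 120 N, or if a joint passes its speed limit or range.

## Robot

A 6-joint arm with a two-finger parallel gripper is mounted at the origin on the work surface. World frame = base frame: x ahead of the robot, y to its left, z up, the work surface at z = 0. Lengths are in m, angles in rad, forces in N, time in s.
With the tool pointing down it reaches from about 0.3 to 0.875 m from the base axis. Payload 6.4 kg.
Tool frame: the origin (TCP) lies at the very end of the fingers, on their centre line; the grasp point (between the pads) lies 19 mm behind it; z points along the fingers, y is the line along which they close (so a half turn about z gives the same grasp; the last joint's range is limited). The gripper opens to 85 mm and grips with 20 to 120 N. Pads are 22 mm wide; open, the fingers measure 114 mm over their backs; the gripper's body (76 mm by 85 mm) begins 54 mm behind the grasp point. The pads swing forward as they close: fully open they stand 13 mm farther back than shut.
Start: joints at [1.078, 0.181, 1.607, -0, 1.354, -0.206], TCP at [0.163, 0.552, 0.231] pointing down, gripper open.
Joint ranges: [-2.99, 2.99], [-0.89, 2.07], [0.3, 2.58], [-1.14, 4.28], [0, 2.63], [-3.12, 3.12]. Speed limits (rad/s): [2.57, 2.57, 3.01, 3.14, 3.14, 3.14].

## Interface

Orientations are given as a unit quaternion [w, x, y, z].
In Python, from bench import get_obs, optics, workorder gives the robot as it stands.
- The arm moves only by the tool jog_arm, called after "Emit:" as name(argument=value, ...) on one line, values as JSON. Schema: {"type":"object","properties":{"deltas":{"type":"array","items":{"type":"object","properties":{"x":{"type":"number"},"y":{"type":"number"},"z":{"type":"number"},"ax":{"type":"number"},"ay":{"type":"number"},"az":{"type":"number"},"jaw":{"type":"number"}},"additionalProperties":false,"required":["jaw"]},"minItems":1,"maxItems":10},"only":{"type":"string"},"quiet":{"type":"boolean"},"lines":{"type":"string"}},"required":["deltas"],"additionalProperties":false}. deltas is a list of rows, 1 to 10 of them, each an object with the fields x, y, z (the shift in m), ax, ay, az (a rotation vector in rad), jaw (the opening from 0.0 (shut) to 1.0 (fully open)); a field left out counts as zero (the opening has to be given); each row is the pose to reach, as a shift and turn from the pose commanded when the call began, along the tool's axes at that moment; what a row does not reach only later rows make up. A row lasts 1/8 s, in which the tool goes at most 0.0625 m and 0.188 rad, less where a joint would pass 70% of its speed; a pose out of reach is approached as far as the arm can. The fingers move at their own pace and stop on an object; the grip force is fixed at half the most. Time passes only in rows, so rows that do not move let the fingers close. The tool returns the time, the measured TCP pose, the force, the opening and the grip force at its end. only (a regular expression) keeps the lines of the reply that match it, lines (a string "A,B") keeps lines A to B, and quiet returns only ok. Input that does not fit is refused with a message, and nothing moves.
- get_obs(): the state, without advancing time (a new reading comes with each control period).
- optics.camera(name): name is "scene" or "top" or "wrist"; returns (picture, depth): 384x512x3 uint8, blue, green, red; 384x512 float32, m along the optical axis (not along the pixel's ray), 0 where there is no reading.
- optics.camera_params(name): a dict with "fovy" (degrees; the focal length in pixels is half the picture's height over the tangent of half this angle, whatever the lens; pixels are square), "cx", "cy" (the principal point, pixels), "view" (4x4, takes a point from world to camera coordinates). Camera axes: x right, y up, looking along -z (the intrinsics and any distortion apply to the point x, -y, -z); pixel columns grow to the right and rows downward; lengths in m; the calibration is good to about 2 mm. The wrist camera is an equidistant fisheye: a pixel r from the principal point sees the ray r / f radians off the axis. A picture is of the moment at which its call begins: read the wrist's pose just before it. camera_params takes no time and is no camera call; for the wrist camera it gives the pose at the moment of the call.
- workorder.hand_in(): hands the job in; it is judged then, once.
The state is a dict: "time_s": time; "q": joint angles; "dq": joint speeds; "joint_efforts": joint torques, N m; "eef_pos": TCP position; "eef_rot": TCP orientation; "wrist_force": force on the tool from outside, world axes, zero at the start; "torque": the same for the moment, N m; "opening": opening from 0.0 (shut) to 1.0 (fully open); "grasp_force": force on a finger pad.
Only numpy, scipy, OpenCV 4.12 (cv2) and the standard library are available. Lean on these libraries where they do the work, as an engineer would, in place of code of your own. Each camera call takes 0.05 s, during which the arm holds its last target. There are 200 camera calls.

## Working session

There is one attempt and no reset: what is moved stays moved. The work goes in short steps, Python scripts to look and compute and a tool call to move; the robot and the scene stay as the last step left them, time stands still between calls to the robot, and variables do not carry over. Pictures are saved under pics/ and viewed, at most 10 in all, crops included, and the job is handed in when it is done.

```bash
mkdir -p pics; ls
```

Run:
```python
from bench import get_obs, optics
import cv2,numpy as np
o=get_obs();print(o)
for n in("top","scene"):
    p,d=optics.camera(n);cv2.imwrite(f"pics/{n}0.png",p);np.save(f"{n}0.npy",d);c=optics.camera_params(n);print(n,c)
a=cv2.imread("pics/top0.png")
```

```text
pics
{'time_s': 0.0, 'q': array([ 1.07769904e+00,  1.81571365e-01,  1.60802596e+00, -1.27907449e-05,
        1.35381986e+00, -2.06284257e-01]), 'dq': array([ 9.51905056e-06,  8.60297608e-04, -1.65229494e-03,  3.79357826e-04,
       -3.04851824e-04,  7.23985490e-04]), 'joint_efforts': array([-2.09572725e-03, -4.44862962e+01, -3.51339233e+01, -5.57696094e-04,
        9.28847061e-03,  4.38511393e-05]), 'eef_pos': array([0.16236794, 0.55100383, 0.23035844]), 'eef_rot': array([-3.06683207e-04,  1.42914056e-01,  9.89734682e-01, -8.59195041e-04]), 'wrist_force': array([ 1.20862448, -0.23355276,  0.11497646]), 'torque': array([ 0.02149605, -0.01718033, -0.02532398]), 'grasp_force': 0.0, 'opening': 0.9972132785342112}
top {'fovy': 44.16205233666516, 'cx': 261.730178111054, 'cy': 198.19996294325756, 'view': array([[ 0.0122325 , -0.9998291 , -0.01386155, -0.13921343],
       [ 0.99912941,  0.01166865,  0.04005336, -0.59188762],
       [-0.03988477, -0.01433943,  0.99910139, -1.25851469],
       [ 0.        ,  0.        ,  0.        ,  1.        ]])}
scene {'fovy': 54.585121650885775, 'cx': 258.0056076724727, 'cy': 191.2932852552017, 'view': array([[-7.50954280e-02,  9.97176185e-01, -5.76202636e-04,
         2.15756127e-01],
       [-8.13637903e-01, -6.09394256e-02,  5.78169308e-01,
         4.02287918e-01],
       [ 5.76501552e-01,  4.38866920e-02,  8.15916613e-01,
        -1.41105161e+00],
       [ 0.00000000e+00,  0.00000000e+00,  0.00000000e+00,
         1.00000000e+00]])}
```

View pics/top0.png

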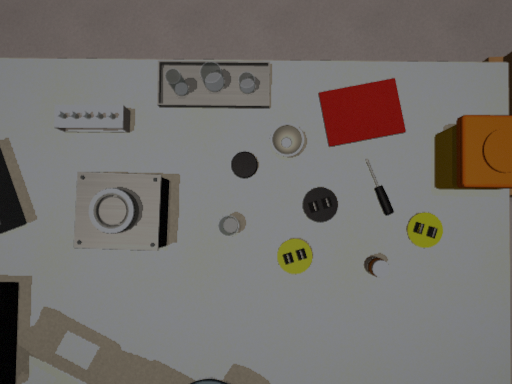

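View pics/scene0.png

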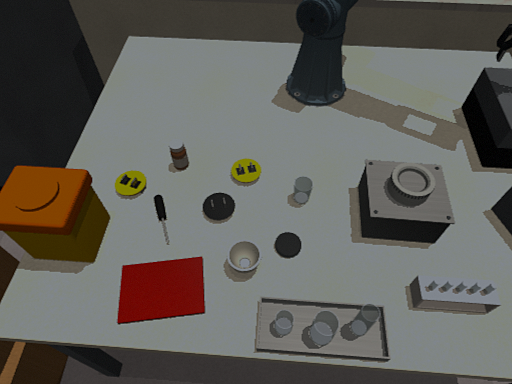

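Top view: there are three gripped discs, at (320,204) black, (295,256) yellow and (425,230) yellow. The plain black lid without grips is at (245,165). The black one with grips at (320,204) fits the description of the cap. The collar is at about (112,210).

Create h.py:
```python
from bench import get_obs, optics
import cv2,numpy as np
def cloud(d,c):
    f=d.shape[0]/2/np.tan(np.radians(c["fovy"]/2))
    v,u=np.mgrid[:d.shape[0],:d.shape[1]]
    P=np.stack([(u-c["cx"])*d/f,-(v-c["cy"])*d/f,-d],-1)
    V=c["view"];return (P-V[:3,3])@V[:3,:3]
```

Run:
```python
from h import *
from scipy.optimize import least_squares
c=optics.camera_params("top");d=np.load("top0.npy");W=cloud(d,c);a=cv2.imread("pics/top0.png")
def circ(p):
    f=lambda s:np.hypot(p[:,0]-s[0],p[:,1]-s[1])-s[2]
    return least_squares(f,[*p[:,:2].mean(0),.05],loss="soft_l1",f_scale=.002).x
def box(u,v,r): return W[v-r:v+r,u-r:u+r],a[v-r:v+r,u-r:u+r]
w,g=box(320,204,26); z=w[...,2]
print("bench z",np.median(z[z<.012]))
m=((z>.012)&(z<.05)).astype(np.uint8)
ct=max(cv2.findContours(m,0,1)[0],key=cv2.contourArea)[:,0]
P=w[ct[:,1],ct[:,0]];print("cap circle",circ(P),"flange z",np.median(z[m>0]))
G=w[(z>.031)&(z<.05)];print("grips",len(G),G.mean(0),np.median(G[:,2]));
k=cv2.kmeans(np.float32(G[:,:2]),2,None,(3,50,1e-5),5,0)[2];print(k,np.linalg.norm(k[0]-k[1]),np.arctan2(*(k[1]-k[0])[::-1]))
# colour-based circle
# collar
w,g=box(112,210,40);z=w[...,2];print("plate z",np.median(z[(z>.11)&(z<.13)]))
print(np.histogram(z,bins=np.arange(.05,.19,.005)))
top=np.percentile(z,99.5); R=w[z>top-.006];m=((z>.135)).astype(np.uint8);print("rim",top,R.mean(0))
cs=sorted(cv2.findContours(m,cv2.RETR_CCOMP,cv2.CHAIN_APPROX_NONE)[0],key=len)[-2:]
for q in cs: q=q[:,0];P=w[q[:,1],q[:,0]];P=P[P[:,2]>.135];print("collar",circ(P),len(P))
cv2.imwrite("pics/crop.png",np.hstack([cv2.resize(a[174:234,290:350],(400,400),interpolation=2),cv2.resize(a[170:250,72:152],(400,400),interpolation=2)]))
```

```text
bench z 0.00026758950575832177
cap circle [ 0.5778916  -0.2862025   0.04542863] flange z 0.02084985341413382
grips 42 [ 0.57738041 -0.28500653  0.04032339] 0.04057999658987348
[[ 0.57186204 -0.26889625]
 [ 0.5834507  -0.3027278 ]] 0.03576128 -1.2407833
plate z 0.12032947550372161
(array([   0,    0,    0,    0,    0,    0,    0,    0,    0,    0,    0,
          0,   30, 1784, 2238,  123,   33,   29,   24,   23,  163,  491,
        278,  567,   33,    0,    0,    0]), array([0.05 , 0.055, 0.06 , 0.065, 0.07 , 0.075, 0.08 , 0.085, 0.09 ,
       0.095, 0.1  , 0.105, 0.11 , 0.115, 0.12 , 0.125, 0.13 , 0.135,
       0.14 , 0.145, 0.15 , 0.155, 0.16 , 0.165, 0.17 , 0.175, 0.18 ,
       0.185, 0.19 ]))
rim 0.17249279185436306 [0.55272116 0.19608652 0.24950802]
collar [0.55392117 0.2212879  0.03663326] 129
collar [0.55392317 0.2215563  0.05283792] 134
```

View pics/crop.png

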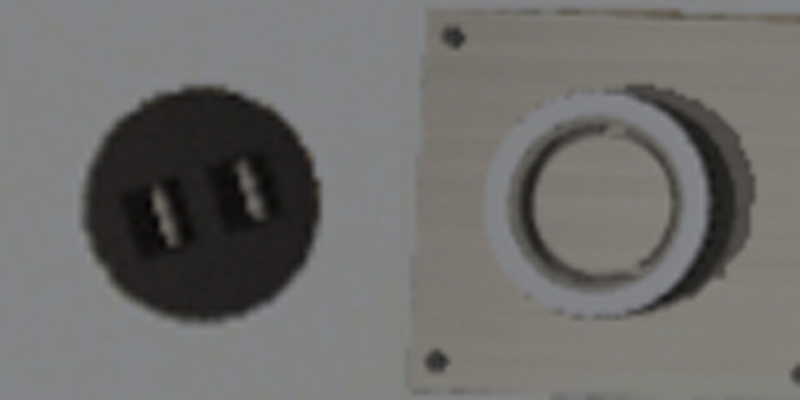

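The crop confirms it: the black disc at (320,204) has two upright grips along image x, so it is the cap. The white collar ring is centred near (112,210). Measured sizes agree: flange z 20.8 mm, grip tops 40.5 mm, collar outer radius 53 mm.

Create to.py:
```python
import sys,numpy as np
from bench import get_obs
from scipy.spatial.transform import Rotation as R
x,y,z,psi=map(float,sys.argv[1:5]) # psi: world angle of tool y, tool down
o=get_obs();q=o["eef_rot"];R0=R.from_quat([*q[1:],q[0]])
ty=np.array([np.cos(psi),np.sin(psi),0]);tz=np.array([0,0,-1]);T=R.from_matrix(np.c_[np.cross(ty,tz),ty,tz])
yy=R0.apply([0,1,0]);print("at",o["eef_pos"],"psi",np.arctan2(yy[1],yy[0]),"op",o["opening"],"F",o["wrist_force"],"t",o["time_s"],"q",o["q"].round(2))
print(np.round(R0.inv().apply(np.array([x,y,z])-o["eef_pos"]),4),np.round((R0.inv()*T).as_rotvec(),3))
```

```bash
python3 to.py .5777 -.2858 .15 -1.241
```

```text
at [0.16241487 0.55106884 0.2304852 ] psi 1.2839402011828038 op 0.9983300798434845 F [-0.3988084  -0.39139589 -0.06488307] t 0.1 q [ 1.08  0.18  1.61  0.    1.35 -0.21]
[-0.6351 -0.685   0.0813] [-1.000e-03  2.000e-03  2.525e+00]
```

Emit:
jog_arm(deltas=[{"x": -0.32,"y": -0.34,"az": 1.4,"jaw": 1},{"x": -0.32,"y": -0.34,"az": 1.4,"jaw": 1},{"x": -0.32,"y": -0.34,"az": 1.4,"jaw": 1},{"x": -0.32,"y": -0.34,"az": 1.4,"jaw": 1},{"x": -0.32,"y": -0.34,"az": 1.4,"jaw": 1},{"x": -0.32,"y": -0.34,"az": 1.4,"jaw": 1},{"x": -0.32,"y": -0.34,"az": 1.4,"jaw": 1},{"x": -0.32,"y": -0.34,"az": 1.4,"jaw": 1}])

```text
time_s: 1.1
eef_pos: [0.3742, 0.1322, 0.2312]
eef_rot: [0.0, 0.749, 0.662, -0.0]
wrist_force: [0.2, 0.8, -0.6]
opening: 1.001
grasp_force: 0.0
```

```bash
python3 to.py .5777 -.2858 .15 -1.241
```

```text
at [0.37419095 0.13223163 0.23124295] psi -0.12331399078413872 op 1.0010524600179036 F [ 0.1923087   0.80743544 -0.6182649 ] t 1.1 q [ 0.04 -0.25  2.02 -0.    1.37  0.16]
[-0.3898  0.2534  0.0815] [0.    0.    1.118]
```

Emit:
jog_arm(deltas=[{"x": -0.3898,"y": 0.2534,"z": 0.08,"az": 1.118,"jaw": 1},{"x": -0.3898,"y": 0.2534,"z": 0.08,"az": 1.118,"jaw": 1},{"x": -0.3898,"y": 0.2534,"z": 0.08,"az": 1.118,"jaw": 1},{"x": -0.3898,"y": 0.2534,"z": 0.08,"az": 1.118,"jaw": 1},{"x": -0.3898,"y": 0.2534,"z": 0.08,"az": 1.118,"jaw": 1},{"x": -0.3898,"y": 0.2534,"z": 0.08,"az": 1.118,"jaw": 1},{"x": -0.3898,"y": 0.2534,"z": 0.08,"az": 1.118,"jaw": 1},{"x": -0.3898,"y": 0.2534,"z": 0.08,"az": 1.118,"jaw": 1},{"x": -0.3898,"y": 0.2534,"z": 0.08,"az": 1.118,"jaw": 1},{"x": -0.3898,"y": 0.2534,"z": 0.08,"az": 1.118,"jaw": 1}])

```text
time_s: 2.35
eef_pos: [0.5794, -0.2808, 0.1506]
eef_rot: [-0.001, 0.986, 0.168, -0.001]
wrist_force: [0.0, 0.1, -0.1]
opening: 1.0
grasp_force: 0.0
```

```bash
python3 to.py .5777 -.2858 .026 -1.241
```

Run:
```python
from h import *
c=optics.camera_params("wrist");p,d=optics.camera("wrist");cv2.imwrite("pics/w1.png",p);np.save("w1.npy",d)
f=192/np.tan(np.radians(c["fovy"]/2));V=c["view"]
v,u=np.mgrid[:384,:512];x=u-c["cx"];y=v-c["cy"];r=np.hypot(x,y)+1e-9;t=r/f
k=d*np.tan(np.clip(t,0,1.45))/r
W=(np.stack([x*k,-y*k,-d],-1)-V[:3,3])@V[:3,:3]
np.save("w1W.npy",W)
G=W[(d>0)&(W[...,2]>.035)&(W[...,2]<.046)&(np.hypot(W[...,0]-.5777,W[...,1]+.2858)<.04)]
print(len(G),G.mean(0));k=cv2.kmeans(np.float32(G[:,:2]),2,None,(3,50,1e-5),5,0)[2];print(k,k.mean(0),np.linalg.norm(k[0]-k[1]),np.arctan2(*(k[1]-k[0])[::-1]))
F=W[(d>0)&(W[...,2]>.015)&(W[...,2]<.026)&(np.hypot(W[...,0]-.5777,W[...,1]+.2858)<.06)];print("flange",(F.max(0)+F.min(0))/2,F.max(0)-F.min(0))
```

```text
at [ 0.57938757 -0.28077911  0.15061198] psi -1.2339608757569713 op 0.9996995294875616 F [ 0.02569326  0.05628724 -0.14515063] t 2.35 q [-0.64  0.41  1.49  0.    1.25  0.6 ]
[-0.0031  0.0044  0.1246] [-0.002  0.001  0.007]
342 [ 0.57945674 -0.28761808  0.04032536]
[[ 0.57437354 -0.27159956]
 [ 0.5850386  -0.30520895]] [ 0.5797061  -0.28840426] 0.03526095 -1.2635229
flange [ 0.57868347 -0.28949192  0.02127267] [0.09332786 0.09337354 0.00909193]
```

View pics/w1.png

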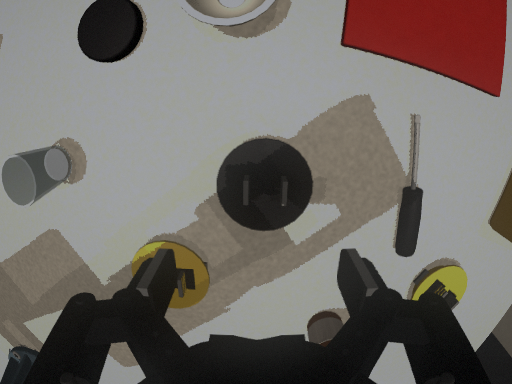

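Wrist view: the cap is centred under the hand at (265,185), with its grips at (247,190) and (284,190). The top and wrist cameras agree within 3 mm, so I use the mean (0.5785, -0.2873), psi -1.25.

```bash
python3 to.py .5785 -.2873 .027 -1.25
```

```text
at [ 0.57953483 -0.28048015  0.15107834] psi -1.2333664897218375 op 0.9981293898671554 F [-0.28946071  0.14224524 -0.88985287] t 2.4 q [-0.63  0.41  1.49  0.    1.25  0.6 ]
[-0.0032  0.0062  0.1241] [-0.001  0.     0.017]
```

Emit:
jog_arm(deltas=[{"x": -0.004,"y": 0.006,"z": 0.05,"ax": -0.002,"ay": 0.001,"az": 0.016,"jaw": 1},{"x": -0.004,"y": 0.006,"z": 0.1,"ax": -0.002,"ay": 0.001,"az": 0.016,"jaw": 1},{"x": -0.004,"y": 0.006,"z": 0.1,"ax": -0.002,"ay": 0.001,"az": 0.016,"jaw": 1}])

```text
time_s: 2.78
eef_pos: [0.5749, -0.285, 0.0473]
eef_rot: [-0.003, 0.987, 0.16, -0.003]
wrist_force: [0.6, 0.8, 0.4]
opening: 1.002
grasp_force: 0.0
```

```bash
python3 to.py .5785 -.2873 .026 -1.25
```

```text
at [ 0.5749102  -0.28503701  0.0472645 ] psi -1.2488668943731656 op 1.0015587307808564 F [0.58299657 0.78734721 0.40176995] t 2.775 q [-0.64  0.54  1.54 -0.    1.07  0.6 ]
[0.0028 0.0034 0.0212] [-0.006  0.004  0.001]
```

Emit:
jog_arm(deltas=[{"jaw": 1},{"jaw": 1}])

```text
time_s: 3.02
eef_pos: [0.58, -0.2895, 0.0546]
eef_rot: [0.003, 0.987, 0.16, 0.002]
wrist_force: [-0.2, 0.1, -0.3]
opening: 1.001
grasp_force: 0.0
```

```bash
python3 to.py .5785 -.2873 .026 -1.25
```

```text
at [ 0.58003557 -0.28953201  0.05458568] psi -1.2495094360104173 op 1.0007757125035188 F [-0.19867499  0.11918679 -0.26771721] t 3.025 q [-0.65  0.53  1.53 -0.    1.07  0.6 ]
[-0.0009 -0.0028  0.0286] [ 0.006 -0.004  0.001]
```

Emit:
jog_arm(deltas=[{"jaw": 1},{"jaw": 1}])

```text
time_s: 3.28
eef_pos: [0.5786, -0.2889, 0.0524]
eef_rot: [0.001, 0.987, 0.16, 0.001]
wrist_force: [-0.1, -0.5, -1.0]
opening: 0.998
grasp_force: 0.0
```

```bash
python3 to.py .5785 -.2873 .026 -1.25
```

```text
at [ 0.5786468  -0.28893971  0.05236724] psi -1.249990622432443 op 0.9980236466044714 F [-0.14047165 -0.49672193 -0.97248347] t 3.275 q [-0.65  0.53  1.53 -0.    1.07  0.6 ]
[ 0.0003 -0.0017  0.0264] [ 0.003 -0.002  0.   ]
```

Emit:
jog_arm(deltas=[{"y": -0.001,"z": 0.006,"jaw": 1},{"y": -0.001,"z": 0.012,"jaw": 0.8},{"y": -0.001,"z": 0.018,"jaw": 0.7},{"y": -0.001,"z": 0.022,"jaw": 0.6},{"y": -0.001,"z": 0.025,"jaw": 0.6},{"y": -0.001,"z": 0.025,"jaw": 0.6}])

```text
time_s: 4.03
eef_pos: [0.5778, -0.2876, 0.026]
eef_rot: [0.001, 0.987, 0.16, 0.0]
wrist_force: [1.0, -0.2, 0.1]
opening: 0.604
grasp_force: 0.0
```

```bash
python3 to.py .5785 -.2873 .026 -1.25
```

```text
at [ 0.57775433 -0.28759779  0.02596715] psi -1.250033222308038 op 0.6039860937662509 F [ 0.99706606 -0.20074134  0.1476209 ] t 4.025 q [-0.65  0.57  1.54 -0.    1.03  0.6 ]
[ 0.0008 -0.     -0.    ] [ 0.002 -0.001 -0.   ]
```

Emit:
jog_arm(deltas=[{"jaw": 0.45},{"jaw": 0.3},{"jaw": 0.15},{"jaw": 0.1},{"jaw": 0.1}])

```text
time_s: 4.65
eef_pos: [0.5787, -0.2884, 0.0286]
eef_rot: [0.002, 0.987, 0.16, 0.001]
wrist_force: [-4.0, 2.0, 11.3]
opening: 0.256
grasp_force: 60.5
```

```bash
python3 to.py .5785 -.2873 .026 -1.25
```

```text
at [ 0.57866662 -0.28835081  0.02863452] psi -1.249858986500912 op 0.2562790075253048 F [-4.04266998  1.96083795 11.32455358] t 4.65 q [-0.65  0.57  1.54 -0.    1.03  0.6 ]
[ 0.0002 -0.0011  0.0026] [ 0.004 -0.002  0.   ]
```

Emit:
jog_arm(deltas=[{"z": -0.002,"jaw": 0.1},{"z": -0.01,"jaw": 0.1},{"z": -0.025,"jaw": 0.1},{"z": -0.045,"jaw": 0.1},{"z": -0.065,"jaw": 0.1},{"z": -0.08,"jaw": 0.1},{"z": -0.085,"jaw": 0.1},{"z": -0.085,"jaw": 0.1}])

```text
time_s: 5.65
eef_pos: [0.5778, -0.2876, 0.1116]
eef_rot: [0.001, 0.987, 0.16, 0.001]
wrist_force: [0.7, 0.6, -1.5]
opening: 0.253
grasp_force: 58.8
```

```bash
python3 to.py .5785 -.2873 .026 -1.25
```

Create cap.py:
```python
from h import *
import sys
c=optics.camera_params("wrist");p,d=optics.camera("wrist");n=sys.argv[1];cv2.imwrite(f"pics/{n}.png",p);np.save(n+".npy",d)
f=192/np.tan(np.radians(c["fovy"]/2));V=c["view"]
v,u=np.mgrid[:384,:512];x=u-c["cx"];y=v-c["cy"];r=np.hypot(x,y)+1e-9;t=r/f
k=d*np.tan(np.clip(t,0,1.45))/r
W=(np.stack([x*k,-y*k,-d],-1)-V[:3,3])@V[:3,:3];np.save(n+"W.npy",W)
```

```bash
python3 cap.py w2
```

```text
at [ 0.57781075 -0.28758836  0.1115795 ] psi -1.2500099350328737 op 0.2526254188472161 F [ 0.71563397  0.57868322 -1.52484182] t 5.65 q [-0.65  0.45  1.51 -0.    1.17  0.6 ]
[ 0.0006 -0.0003  0.0856] [ 0.002 -0.001 -0.   ]
```

View pics/w2.png

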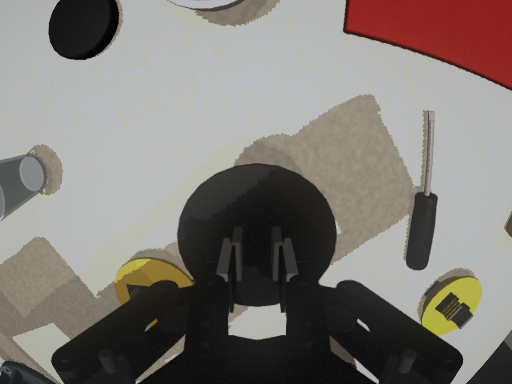

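The wrist view shows the cap lifted, its flange at (257,235), with the fingers holding both grips at (232,258) and (287,258). Next I measure its tilt and its offset in the hand.

Create fit.py:
```python
from h import *
import sys
from scipy.optimize import least_squares
from scipy.spatial.transform import Rotation as R
n=sys.argv[1];W=np.load(n+"W.npy");d=np.load(n+".npy");o=get_obs();q=o["eef_rot"];R0=R.from_quat([*q[1:],q[0]])
T=R0.inv().apply((W-o["eef_pos"]).reshape(-1,3)).reshape(W.shape) # tool coords
m=(d>0)&(abs(T[...,2]-.003)<.012)&(np.hypot(T[...,0],T[...,1])<.056)&((abs(T[...,1])>.027)|(T[...,0]<-.018))
m[:, :]&=True
P=T[m];best=P
for _ in range(5):
    A=np.c_[best[:,:2],np.ones(len(best))];s=np.linalg.lstsq(A,best[:,2],rcond=None)[0]
    best=P[abs(np.c_[P[:,:2],np.ones(len(P))]@s-P[:,2])<.002]
print("plane (tool) slopes,z0",s,len(best),len(P))
M=np.zeros(m.shape,np.uint8);I=np.argwhere(m)[abs(np.c_[P[:,:2],np.ones(len(P))]@s-P[:,2])<.002];M[I[:,0],I[:,1]]=1
ct=max(cv2.findContours(M,0,1)[0],key=cv2.contourArea)[:,0];E=T[ct[:,1],ct[:,0]]
E=E[(np.hypot(E[:,0],E[:,1])>.038)&(E[:,0]<.015)]
r=least_squares(lambda c:np.hypot(E[:,0]-c[0],E[:,1]-c[1])-.0465,[0,0],loss="soft_l1",f_scale=.001);print("centre in tool",r.x,len(E),"rms",np.sqrt(np.mean(r.fun**2)))
```

```bash
python3 fit.py w2; python3 to.py .554 .2215 .23 -1.25
```

```text
plane (tool) slopes,z0 [0.00084645 0.00160404 0.00701678] 5794 5804
centre in tool [0.00269198 0.00045583] 72 rms 0.0018951285274296885
at [ 0.57744139 -0.28732878  0.11082577] psi -1.2500055513394486 op 0.2595353092992631 F [-0.21359816 -0.1206679  -0.89824894] t 5.7 q [-0.65  0.45  1.51 -0.    1.17  0.6 ]
[ 0.1383 -0.4901 -0.1197] [ 0.001 -0.001 -0.   ]
```

Emit:
jog_arm(deltas=[{"z": -0.03,"jaw": 0.1},{"z": -0.08,"jaw": 0.1},{"x": 0.02,"y": -0.04,"z": -0.12,"jaw": 0.1},{"x": 0.045,"y": -0.09,"z": -0.139,"jaw": 0.1},{"x": 0.07,"y": -0.14,"z": -0.139,"jaw": 0.1},{"x": 0.095,"y": -0.19,"z": -0.139,"jaw": 0.1},{"x": 0.12,"y": -0.24,"z": -0.139,"jaw": 0.1},{"x": 0.145,"y": -0.29,"z": -0.139,"jaw": 0.1},{"x": 0.17,"y": -0.34,"z": -0.139,"jaw": 0.1},{"x": 0.195,"y": -0.38,"z": -0.139,"jaw": 0.1}])

```text
time_s: 6.95
eef_pos: [0.6422, 0.137, 0.2485]
eef_rot: [0.001, 0.987, 0.16, -0.0]
wrist_force: [-0.3, -0.5, -1.9]
opening: 0.257
grasp_force: 59.1
```

Emit:
jog_arm(deltas=[{"x": 0.022,"y": -0.04,"jaw": 0.1},{"x": 0.04,"y": -0.07,"jaw": 0.1},{"x": 0.048,"y": -0.095,"jaw": 0.1},{"x": 0.052,"y": -0.108,"jaw": 0.1},{"x": 0.052,"y": -0.11,"jaw": 0.1},{"x": 0.052,"y": -0.11,"jaw": 0.1},{"x": 0.052,"y": -0.11,"jaw": 0.1}])

```text
time_s: 7.82
eef_pos: [0.6577, 0.2544, 0.2496]
eef_rot: [0.001, 0.987, 0.159, 0.001]
wrist_force: [-0.5, -0.6, -1.1]
opening: 0.256
grasp_force: 59.1
```

```bash
python3 to.py .554 .2215 .23 -1.25;python3 cap.py w3; python3 fit.py w3
```

```text
at [0.65766772 0.25439375 0.24964554] psi -1.2512790542215448 op 0.2564076226737244 F [-0.46635832 -0.62088289 -1.14452299] t 7.825 q [ 0.2   0.45  1.22 -0.    1.47  1.45]
[-0.1088 -0.0014  0.0195] [ 0.002 -0.001 -0.001]
plane (tool) slopes,z0 [0.00113253 0.0022588  0.00784373] 5796 5809
centre in tool [0.00198989 0.00026633] 73 rms 0.001977245519247663
```

View pics/w3.png

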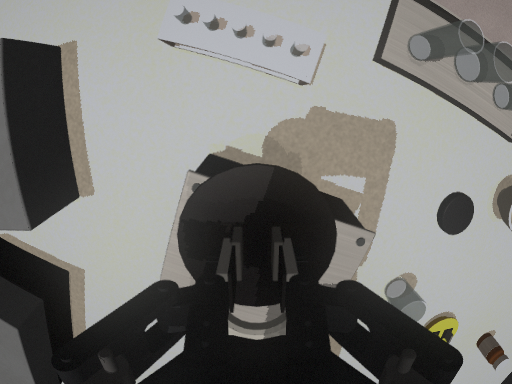

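Wrist view: the image top is tool +x, so the collar is hidden behind the hand (an arc shows at (257,318)). I'll cross to the other side so that the collar lies ahead of the cap.

```bash
sed -i 's/(T\[...,0\]<-.018)/(T[...,0]>.018)/; s/(E\[:,0\]<.015)/(E[:,0]>-.01)/; s/-.0465/-.047/' fit.py; python3 fit.py w3
```

```text
plane (tool) slopes,z0 [0.00308947 0.00231448 0.00783399] 9132 9188
centre in tool [-0.00019365  0.00051701] 262 rms 0.0004954506078491364
```

Emit:
jog_arm(deltas=[{"x": -0.02,"jaw": 0.1},{"x": -0.06,"jaw": 0.1},{"x": -0.1,"jaw": 0.1},{"x": -0.14,"jaw": 0.1},{"x": -0.18,"jaw": 0.1},{"x": -0.205,"jaw": 0.1},{"x": -0.215,"jaw": 0.1},{"x": -0.218,"jaw": 0.1},{"x": -0.218,"jaw": 0.1},{"x": -0.218,"jaw": 0.1}])

```text
time_s: 9.12
eef_pos: [0.4512, 0.1869, 0.2493]
eef_rot: [0.001, 0.987, 0.16, 0.001]
wrist_force: [-0.5, -0.2, -1.8]
opening: 0.26
grasp_force: 59.1
```

Emit:
jog_arm(deltas=[{"jaw": 0.1},{"jaw": 0.1}])

```text
time_s: 9.38
eef_pos: [0.4507, 0.1869, 0.2492]
eef_rot: [0.001, 0.987, 0.16, 0.0]
wrist_force: [0.3, -0.4, -1.8]
opening: 0.253
grasp_force: 59.1
```

```bash
python3 to.py .554 .2215 .23 -1.25;python3 cap.py w4; python3 fit.py w4
```

```text
at [0.45071369 0.18686891 0.24917272] psi -1.2499215341706398 op 0.25268827022360885 F [ 0.27964596 -0.35070148 -1.80087622] t 9.375 q [ 0.15 -0.03  1.8  -0.    1.38  1.4 ]
[ 0.1089 -0.0003  0.0192] [ 0.002 -0.001  0.   ]
plane (tool) slopes,z0 [0.00375071 0.00224065 0.00772058] 9175 9221
centre in tool [-7.01175322e-05  4.32423122e-04] 265 rms 0.0005210484110500362
```

View pics/w4.png

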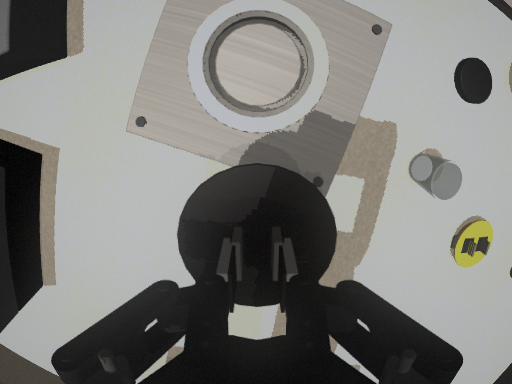

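Wrist view: the collar ring is fully visible at (259,64), and the held cap's flange is at (257,235). I fit the collar in the same camera frame.

Run:
```python
from h import *
from scipy.optimize import least_squares
from scipy.spatial.transform import Rotation as R
W=np.load("w4W.npy");d=np.load("w4.npy");o=get_obs();q=o["eef_rot"];R0=R.from_quat([*q[1:],q[0]])
near=(d>0)&(np.hypot(W[...,0]-.554,W[...,1]-.2215)<.065)
z=W[...,2];h,e=np.histogram(z[near],bins=np.arange(.1,.19,.002));print([(round(b,3),n) for b,n in zip(e,h) if n>60])
m=near&(z>.162)&(z<.180);P=W[m];P=P[P[:,0]>0];print("rim z",np.median(P[:,2]),len(P))
cs=sorted(cv2.findContours(m.astype(np.uint8),cv2.RETR_CCOMP,cv2.CHAIN_APPROX_NONE)[0],key=len)[-2:]
for c in cs:
    c=c[:,0];E=W[c[:,1],c[:,0]];E=E[(E[:,2]>.162)&(E[:,2]<.18)]
    s=least_squares(lambda s:np.hypot(E[:,0]-s[0],E[:,1]-s[1])-s[2],[.554,.2215,.05],loss="soft_l1",f_scale=.001).x
    print(s,len(E),"tool",R0.inv().apply(np.r_[s[:2],.168]-o["eef_pos"]))
print(o["eef_pos"])
```

```text
[(np.float64(0.118), np.int64(560)), (np.float64(0.12), np.int64(1818)), (np.float64(0.122), np.int64(93)), (np.float64(0.154), np.int64(1591)), (np.float64(0.156), np.int64(3927)), (np.float64(0.158), np.int64(161)), (np.float64(0.16), np.int64(180)), (np.float64(0.162), np.int64(776)), (np.float64(0.164), np.int64(1887)), (np.float64(0.166), np.int64(4703)), (np.float64(0.168), np.int64(181))]
rim z 0.16639021248079955 7547
[0.55392576 0.21979426 0.03814153] 305 tool [0.10833052 0.00115344 0.08127715]
[0.55355304 0.21968043 0.05295573] 411 tool [0.10794093 0.00114391 0.08127685]
[0.45065391 0.18685508 0.24919572]
```

```bash
python3 to.py .5538 .2204 .215 -1.25
```

```text
at [0.45065391 0.18685508 0.24919572] psi -1.2499112698058576 op 0.26170654639027474 F [-0.566487   -0.23497927 -1.73460035] t 9.425 q [ 0.15 -0.03  1.8  -0.    1.38  1.4 ]
[0.1084 0.0006 0.0343] [ 0.002 -0.001  0.   ]
```

Emit:
jog_arm(deltas=[{"x": 0.015,"jaw": 0.1},{"x": 0.045,"jaw": 0.1},{"x": 0.075,"jaw": 0.1},{"x": 0.095,"y": 0.0005,"z": 0.01,"jaw": 0.1},{"x": 0.105,"y": 0.0005,"z": 0.02,"jaw": 0.1},{"x": 0.108,"y": 0.0005,"z": 0.03,"ax": -0.001,"ay": 0.001,"jaw": 0.1},{"x": 0.108,"y": 0.0005,"z": 0.034,"ax": 0.002,"ay": -0.001,"jaw": 0.1},{"x": 0.108,"y": 0.0005,"z": 0.034,"ax": 0.002,"ay": -0.001,"jaw": 0.1},{"x": 0.108,"y": 0.0005,"z": 0.034,"ax": 0.002,"ay": -0.001,"jaw": 0.1},{"x": 0.108,"y": 0.0005,"z": 0.034,"ax": 0.002,"ay": -0.001,"jaw": 0.1}])

```text
time_s: 10.68
eef_pos: [0.5534, 0.2204, 0.2161]
eef_rot: [-0.0, 0.987, 0.16, 0.001]
wrist_force: [0.1, -0.4, -1.5]
opening: 0.256
grasp_force: 59.1
```

Emit:
jog_arm(deltas=[{"jaw": 0.1},{"jaw": 0.1}])

```text
time_s: 10.92
eef_pos: [0.5533, 0.2203, 0.2156]
eef_rot: [0.0, 0.987, 0.16, 0.0]
wrist_force: [-0.1, -0.3, -0.6]
opening: 0.257
grasp_force: 59.1
```

```bash
python3 to.py .5538 .2204 .192 -1.25
```

```text
at [0.55332228 0.22032719 0.2156445 ] psi -1.2499856264881288 op 0.25742831553038326 F [-0.05016467 -0.25328969 -0.55178254] t 10.925 q [ 0.18  0.24  1.57 -0.    1.33  1.43]
[0.0005 0.0001 0.0236] [ 0. -0.  0.]
```

Level and aligned. Now I lower slowly to about 3 mm above the expected plate contact.

Emit:
jog_arm(deltas=[{"x": 0.0003,"z": 0.004,"jaw": 0.1},{"x": 0.0003,"z": 0.009,"jaw": 0.1},{"x": 0.0003,"z": 0.014,"jaw": 0.1},{"x": 0.0003,"z": 0.019,"jaw": 0.1},{"x": 0.0003,"z": 0.023,"jaw": 0.1},{"x": 0.0003,"z": 0.026,"jaw": 0.1},{"x": 0.0003,"z": 0.027,"jaw": 0.1},{"x": 0.0003,"z": 0.027,"jaw": 0.1}])

```text
time_s: 11.92
eef_pos: [0.5536, 0.2204, 0.1885]
eef_rot: [0.0, 0.987, 0.16, 0.0]
wrist_force: [-0.1, 0.3, -0.7]
opening: 0.252
grasp_force: 59.1
```

Emit:
jog_arm(deltas=[{"jaw": 0.1}])

```text
time_s: 12.05
eef_pos: [0.5537, 0.2205, 0.1887]
eef_rot: [-0.0, 0.987, 0.16, 0.0]
wrist_force: [0.5, 0.6, -1.6]
opening: 0.261
grasp_force: 59.1
```

```bash
python3 to.py .5538 .2204 .185 -1.25
```

```text
at [0.55368989 0.22046634 0.18869292] psi -1.250009273574654 op 0.2607559129956164 F [ 0.5016511   0.60346074 -1.56862518] t 12.05 q [0.18 0.27 1.59 0.   1.28 1.43]
[0.0001 0.0001 0.0037] [ 0. -0. -0.]
```

Emit:
jog_arm(deltas=[{"z": 0.001,"jaw": 0.1},{"z": 0.002,"jaw": 0.1},{"z": 0.003,"jaw": 0.1},{"z": 0.004,"jaw": 0.1},{"z": 0.004,"jaw": 0.1}])

```text
time_s: 12.68
eef_pos: [0.5535, 0.2204, 0.1844]
eef_rot: [-0.0, 0.987, 0.16, -0.0]
wrist_force: [0.2, -0.8, -1.5]
opening: 0.254
grasp_force: 59.3
```

Emit:
jog_arm(deltas=[{"z": 0.0005,"jaw": 0.1},{"z": 0.001,"jaw": 0.1},{"z": 0.001,"jaw": 0.1}])

```text
time_s: 13.05
eef_pos: [0.5536, 0.2205, 0.1836]
eef_rot: [-0.0, 0.987, 0.16, 0.0]
wrist_force: [-1.0, 0.0, 0.2]
opening: 0.258
grasp_force: 59.5
```

Emit:
jog_arm(deltas=[{"z": 0.0005,"jaw": 0.1},{"z": 0.001,"jaw": 0.1},{"z": 0.001,"jaw": 0.1}])

```text
time_s: 13.42
eef_pos: [0.5536, 0.2205, 0.1827]
eef_rot: [-0.0, 0.987, 0.16, 0.0]
wrist_force: [-2.7, -0.3, 2.2]
opening: 0.255
grasp_force: 59.9
```

Emit:
jog_arm(deltas=[{"z": 0.0005,"jaw": 0.1},{"z": 0.001,"jaw": 0.1},{"z": 0.001,"jaw": 0.1}])

```text
time_s: 13.8
eef_pos: [0.5536, 0.2205, 0.1817]
eef_rot: [-0.0, 0.987, 0.16, 0.0]
wrist_force: [-3.0, -0.4, 4.6]
opening: 0.259
grasp_force: 60.3
```

Emit:
jog_arm(deltas=[{"z": 0.0005,"jaw": 0.1},{"z": 0.001,"jaw": 0.1},{"z": 0.001,"jaw": 0.1}])

```text
time_s: 14.18
eef_pos: [0.5536, 0.2205, 0.1808]
eef_rot: [-0.0, 0.987, 0.16, 0.0]
wrist_force: [-3.0, -0.3, 6.0]
opening: 0.255
grasp_force: 60.6
```

Emit:
jog_arm(deltas=[{"z": 0.0005,"jaw": 0.1},{"z": 0.001,"jaw": 0.1},{"z": 0.0014,"jaw": 0.1},{"z": 0.0014,"jaw": 0.1},{"z": 0.0014,"jaw": 0.1}])

```text
time_s: 14.8
eef_pos: [0.5537, 0.2205, 0.1799]
eef_rot: [0.0, 0.987, 0.16, 0.0]
wrist_force: [-4.2, -0.5, 9.5]
opening: 0.258
grasp_force: 61.0
```

Emit:
jog_arm(deltas=[{"jaw": 0.3},{"jaw": 0.35},{"jaw": 0.4},{"jaw": 0.45},{"jaw": 0.5},{"jaw": 0.6},{"jaw": 0.65},{"jaw": 0.65}])

```text
time_s: 15.8
eef_pos: [0.5535, 0.2204, 0.1788]
eef_rot: [-0.0, 0.987, 0.16, -0.0]
wrist_force: [-0.4, 0.6, 0.8]
opening: 0.655
grasp_force: 0.0
```

```bash
python3 to.py .5538 .2204 .25 -1.25
```

```text
at [0.55353423 0.22041075 0.17884447] psi -1.250032211239599 op 0.655081549227991 F [-0.36070405  0.62746332  0.81680657] t 15.8 q [0.18 0.28 1.6  0.   1.26 1.43]
[ 0.0002  0.0001 -0.0712] [-0.  0. -0.]
```

Released. I'll withdraw straight up, then back along tool -x so that the wrist camera can see the cap.

Emit:
jog_arm(deltas=[{"z": -0.005,"jaw": 0.65},{"z": -0.02,"jaw": 0.65},{"z": -0.05,"jaw": 0.65},{"z": -0.08,"jaw": 0.65},{"x": -0.03,"z": -0.09,"jaw": 0.65},{"x": -0.06,"z": -0.09,"jaw": 0.65},{"x": -0.075,"z": -0.09,"jaw": 0.65},{"x": -0.08,"z": -0.09,"jaw": 0.65},{"x": -0.08,"z": -0.09,"jaw": 0.65},{"x": -0.08,"z": -0.09,"jaw": 0.65}])

```text
time_s: 17.05
eef_pos: [0.4782, 0.1953, 0.269]
eef_rot: [-0.0, 0.987, 0.16, 0.0]
wrist_force: [0.2, 0.2, -0.4]
opening: 0.649
grasp_force: 0.0
```

```bash
python3 cap.py w5
```

Run:
```python
from h import *
from scipy.optimize import least_squares
W=np.load("w5W.npy");d=np.load("w5.npy");z=W[...,2];rr=np.hypot(W[...,0]-.5538,W[...,1]-.22)
m=(d>0)&(rr<.044)&(abs(z-.17)<.01);P=W[m];s=np.linalg.lstsq(np.c_[P[:,:2]-[.5538,.22],np.ones(len(P))],P[:,2],rcond=None)[0];print("flange slopes,z",s,len(P))
r=(d>0)&(rr>.0495)&(rr<.0525)&(z>.155);print("rim z",np.median(z[r]))
G=W[(d>0)&(rr<.04)&(z>.182)];k=cv2.kmeans(np.float32(G[:,:2]),2,None,(3,50,1e-5),5,0)[2];print("grip top",np.median(G[:,2]),k.mean(0),np.linalg.norm(k[0]-k[1]))
```

```text
flange slopes,z [-7.73547195e-05  4.53251566e-04  1.74335648e-01] 8865
rim z 0.1666491951541839
grip top 0.19387098544579193 [0.55389774 0.22033066] 0.034691468
```

View pics/w5.png

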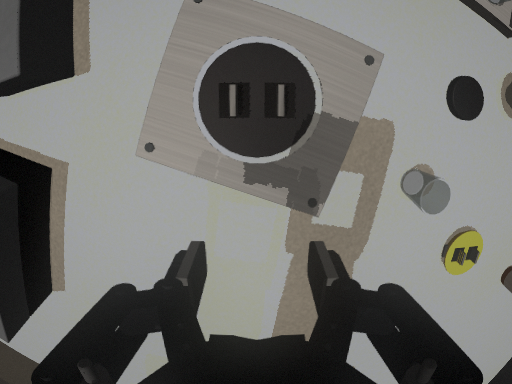

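The wrist view shows the cap in the collar at (258,100), with both grips spread. Grip spacing is 34.7 mm (35 mm means fully out), and the flange top is 7.7 mm above the rim. A locked cap should read 7.5 mm, an unlocked one about 9.8 mm. It is level and centred, so I hand in.

```bash
python3 -c "
from bench import workorder
print(workorder.hand_in())"
```

```text
the job is handed in; nothing more can be done
None
```

The job is handed in, but `hand_in()` returned no verdict; my last measurement has the cap locked level and centred in the well, both tabs sprung out, and the hand clear.

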